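Dock the package boat and turn over its status flag

ROBOT

A 6-joint arm with a two-finger parallel gripper is mounted at the origin on the work surface. World frame = base frame: x ahead of the robot, y to its left, z up, the work surface at z = 0. Lengths are in m, angles in rad, forces in N, time in s.
With the tool pointing down it reaches from about 0.25 to 0.775 m from the base axis. Payload 8.9 kg.
Tool frame: the origin (TCP) lies at the very end of the fingers, on their centre line; the grasp point (between the pads) lies 19 mm behind it; x points along the fingers, z is the direction in which the jaws open and shut, and the axes are right-handed (so a half turn about x gives the same grasp; the last joint's range is limited). The gripper opens to 85 mm and grips with 20 to 120 N. Pads are 22 mm wide; open, the fingers measure 114 mm over their backs; the gripper's body (76 mm by 85 mm) begins 54 mm behind the grasp point. The pads swing forward as they close: fully open they stand 13 mm farther back than shut.
Start: joints at [-1.27, 0.291, -0.153, 1.127, 0, 1.431], TCP at [0.224, -0.475, 0.193] pointing down, gripper open.
Joint ranges: [-2.52, 2.52], [-0.91, 1.74], [-1.3, 1.37], [-1.96, 2.02], [-1.52, 1.47], [-3.14, 3.14]. Speed limits (rad/s): [2.22, 2.22, 2.79, 3.14, 3.14, 3.14].

INTERFACE

Orientations are given as a 3x3 rotation matrix whose columns are the frame's x, y, z axes.
In Python, from bench import telemetry, viewer, order gives the robot as it stands. The module is installed in compiled form; this text tells all that it offers.
- The arm moves only by the shell command python3 -m jog 'ROWS'. ROWS is JSON, a list of rows, each an object with "slide": the shift along the tool's x, y, z in mm, a list of three; "angular": the turn, a rotation vector about the tool's x, y, z in degrees, a list of three; "hand": the opening, from 0 (shut) to 1 (fully open). In form: [{"slide": [tx, ty, tz], "angular": [wx, wy, wz], "hand": hand}, ...]. A call has 1 to 20 rows; each row shifts and turns the pose as measured when the row begins, along the tool's axes as they then stand; what a row does not reach is not made up. A row lasts 1/8 s, in which the tool goes at most 62.5 mm and 10.7 degrees, less where a joint would pass 70% of its speed; a pose out of reach is approached as far as the arm can. A call with a gripper value outside its range is refused whole. The fingers move at their own pace and stop on an object; the grip force is fixed at half the most. Time passes only in rows, so rows that do not move let the fingers close. It gives the time, the measured TCP pose, the force and the opening at its end, in the units of the state.
- telemetry.state(): the state, without advancing time (a new reading comes with each control period).
- viewer.capture(name): name is "scene" or "side" or "wrist"; returns a dict with "image" (420x560x3 uint8, red, green, blue), "z_map" (420x560 float32, m along the optical axis (not along the pixel's ray), 0 where there is no reading), "mtx" (3x3 intrinsics, pixels), "R" (3x3) and "t" (3): a world point X has camera coordinates R X + t; the wrist camera has in their place "T_tool_cam" (4x4, takes a point from camera to tool coordinates, whose origin is the TCP and whose axes are the tool frame's). Camera axes: x right, y down, z forward; pixel columns grow to the right and rows downward; lengths in m; the calibration is good to about 2 mm. A picture is of the moment at which its call begins: read the wrist's pose just before it.
- order.hand_in(): hands the job in, once; it reports no verdict.
The state is a dict: "time": time; "joint_pos": joint angles; "qd": joint speeds; "tau": joint torques, N m; "ee_pos": TCP position; "eef_rot": TCP orientation; "ft_force": force on the tool from outside, world axes, zero at the start; "torque": the same for the moment, N m; "width": finger opening in m.
Only numpy, scipy, OpenCV 4.12 (cv2) and the standard library are available. Lean on these libraries where they do the work, as an engineer would, in place of code of your own. Each camera call takes 0.05 s, during which the arm holds its last target.

TASK

At the wire-bonding bench the boat of ceramic packages is only part way into its dock: with the fingertips, push it along its channel until it is fully home against the end stop, never lifting it. Then turn that dock's hinged status flag right over its pivot, so that it lies level on the opposite side with its ring face up. Leave the empty dock's flag as it is and do not disturb the loose things around.

Things in the scene. Friction and masses are not known exactly. Their poses are not given: they have to be found in the camera images.
- dock_a: Dock with the boat: fixed aluminium plate, top 8 mm above the bench, x -110..+100, y -100..+100 mm from the origin, which is at bench level. Its x runs to the robot's left, y towards the robot. Near half: channel along x centred on y +50, 50 mm wide; rails 8 mm thick, 10 mm high, x -78..+92, open at the -x end. Far half: post 20 x 14 mm at (0, -60) with the flag; free space under the flag.
- dock_b: The other dock, the same in every part and size, but its channel is empty; left alone.
- boat: Open steel tray, 80 long (its x, along the channel) x 46 wide x 18 mm tall, 4 mm walls, two cross walls, three white ceramic packages with gold lids fixed in it; 150 g. Origin at the centre of its underside, which slides on the dock plate. Home (far end against the stop) its origin lies at dock x = +40, y = +50 mm; it starts 25 to 65 mm short of that.
- dock_a_stop (a point): Middle of the end stop's face towards the boat, across the loaded dock's channel, at dock (+80, +50) mm, 16 mm above the bench; the stop rises 16 mm above the plate. The boat is home when its far end touches it.
- flag_a (a joint): Loaded dock's flag, to turn over: aluminium plate 50 wide, 4 thick, 12 mm hinge barrel, 40 g. Angle in rad: 0 level on the right (dock -x), bar face up; pi/2 upright; pi level on the left (dock +x), ring face up; stops at 0 and pi. Starts at 0 to 0.3. Stiff hinge, about 0.03 N m (0.5 N at the free edge): stays at any angle, does not fall over by itself.
- flag_a_hinge (a point): Middle of that flag's hinge axis, at dock (0, -60) mm, 90 mm above the bench; its axes are the dock's (hinge axis along y).
- flag_a_tip (a point): Middle of that flag's free edge, 75 mm from the hinge axis.
- flag_b (a joint): The same flag on the empty dock, same angle meaning; starts at 0 to 0.3 and is to be left so.
- spool_a: Brass wire spool 40 mm across, 26 mm tall, loose on the loaded dock's plate, between channel and flag, towards the stop's end. Origin: centre of underside.
- spool_b: The same spool on the empty dock. Origin: centre of underside.
- vial: Small amber glass vial, 28 mm across, 55 mm tall, loose on the bench beyond the docks. Origin: centre of underside.
- wafer_box: Flat black box 44 x 44 x 14 mm, loose on the bench between the docks. Origin: centre of underside.
- driver: Screwdriver 140 mm long lying on the bench beyond the docks. Origin: under its middle.
- tweezers: Steel tweezers 125 mm long, 9 mm high, lying on the bench beyond the docks. Origin: under its middle.
- dish: Shallow glass dish 70 mm across, 22 mm tall, on the bench to the left. Origin: centre of underside.

How it is judged:
By the outcome, as a careful person would: the job done as asked, in the order asked, and still so for the second after the job is handed in, with the robot touching nothing.
It also fails if it takes over 59 s, if anything falls off the work surface, if the arm or the gripper's body presses on something with over 40 N, if the wrist force passes 120 N, or if a joint passes its speed limit or range.

## Working session

There is one attempt and no reset: what is moved stays moved. The work goes in short steps, Python scripts to look and compute and a shell command to move; the robot and the scene stay as the last step left them, time stands still between calls to the robot, and variables do not carry over. Pictures are saved under pics/ and viewed, and the job is handed in when it is done.

```bash
mkdir -p pics; cat > h.py <<'E'
import numpy as np, cv2
from bench import telemetry, viewer, order
def grab(n,tag):
    s=telemetry.state(); c=viewer.capture(n)
    cv2.imwrite(f'pics/{tag}.png',c['image'][:,:,::-1])
    if n=='wrist':
        T=np.eye(4);T[:3,:3]=s['eef_rot'];T[:3,3]=s['ee_pos'];M=T@c['T_tool_cam']
    else:
        M=np.eye(4);M[:3,:3]=np.array(c['R']).T;M[:3,3]=-np.array(c['R']).T@np.array(c['t'])
    np.savez(f'pics/{tag}.npz',img=c['image'],z=c['z_map'],K=c['mtx'],M=M)
def cloud(tag):
    d=np.load(f'pics/{tag}.npz');z=d['z'];K=d['K'];M=d['M']
    v,u=np.mgrid[:z.shape[0],:z.shape[1]]
    P=np.stack([(u-K[0,2])/K[0,0]*z,(v-K[1,2])/K[1,1]*z,z],-1)@M[:3,:3].T+M[:3,3]
    P[z==0]=np.nan
    return P,d['img']
E
python3 - <<'E'
from h import *
for n in('scene','side','wrist'): grab(n,n+'0')
s=telemetry.state();print(s)
for n in('scene0','side0'): 
    d=np.load(f'pics/{n}.npz');print(d['M'],d['K'])
E
```

```text
{'time': 0.15, 'joint_pos': array([-1.27027755e+00,  2.91124736e-01, -1.53887581e-01,  1.12665903e+00,
        4.06443444e-07,  1.43151515e+00]), 'qd': array([ 0.00121232, -0.00076356,  0.001195  ,  0.00018944, -0.00040003,
        0.00134869]), 'tau': array([ 1.01310939e-03, -5.37367737e+01,  3.31522214e+01,  1.14746447e-02,
       -1.31077318e-04, -1.08904177e-05]), 'ee_pos': array([ 0.22344238, -0.47473222,  0.19290221]), 'eef_rot': array([[-2.58631499e-04,  9.04836867e-01,  4.25758354e-01],
       [ 8.35924601e-04,  4.25758416e-01, -9.04836490e-01],
       [-9.99999617e-01,  1.21882665e-04, -8.66489934e-04]]), 'ft_force': array([ 0.20281051, -1.06280198,  0.05878628]), 'torque': array([0.05058175, 0.01686171, 0.00772875]), 'width': 0.08523642002257084}
[[-0.1119355   0.66293457 -0.74026225  1.33634715]
 [ 0.99358687  0.06268103 -0.09410748  0.15441443]
 [-0.0159867  -0.74604882 -0.66569932  0.70288375]
 [ 0.          0.          0.          1.        ]] [[382.31492877   0.         269.82575385]
 [  0.         382.31492877 212.55357929]
 [  0.           0.           1.        ]]
[[-0.9130075  -0.20140017  0.35476088  0.25333592]
 [-0.40777323  0.47563211 -0.77941972  0.87633614]
 [-0.01176041 -0.85627803 -0.51638128  0.6249405 ]
 [ 0.          0.          0.          1.        ]] [[475.85112445   0.         273.46569028]
 [  0.         475.85112445 210.0471094 ]
 [  0.           0.           1.        ]]
```

View pics/scene0.png

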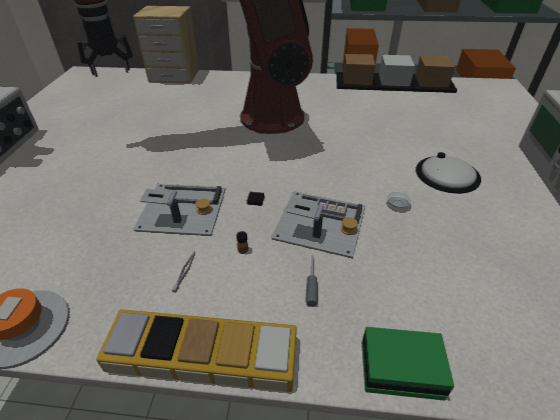

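View pics/side0.png

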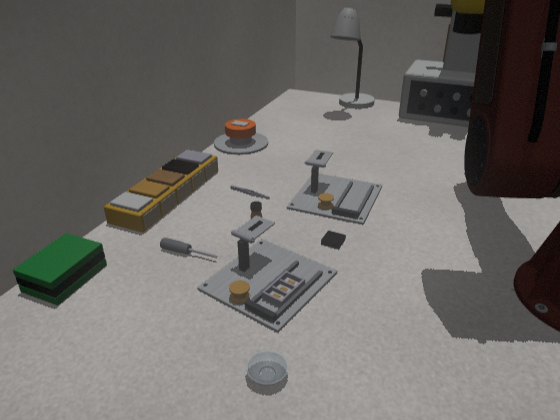

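The loaded dock is the one on the robot's left (scene ~(320,222), side ~(268,280)). I'll fit its pose from the depth.

```bash
python3 - <<'E'
from h import *
for n,(cx,cy) in (('scene0',(320,222)),('side0',(268,282))):
    P,img=cloud(n)
    r=P.reshape(-1,3); 
    d=P[cy-60:cy+60,cx-80:cx+80].reshape(-1,3)
    for (u,v) in [(cx,cy)]: print(n,P[v,u])
    # plate
    m=(P[...,2]>.004)&(P[...,2]<.0125)
    mm=np.zeros(m.shape,np.uint8); mm[cy-62:cy+62,cx-85:cx+85]=m[cy-62:cy+62,cx-85:cx+85]
    nlab,lab,st,_=cv2.connectedComponentsWithStats(mm)
    k=1+np.argmax(st[1:,4]);Q=P[lab==k]
    rect=cv2.minAreaRect((Q[:,:2]*1000).astype(np.float32));print('plate',rect,len(Q),np.median(Q[:,2]))
    bm=P[(np.abs(P[...,2])<.004)];print('bench z',np.median(bm[:,2]))
    big=cv2.resize(img[cy-65:cy+65,cx-80:cx+80],None,fx=4.6,fy=4.6,interpolation=cv2.INTER_CUBIC)
    cv2.imwrite(f'pics/{n}c.png',big[:,:,::-1])
E
```

```text
scene0 [0.64698154 0.18973115 0.06237216]
plate ((581.4608764648438, 191.33306884765625), (209.91017150878906, 201.442138671875), 77.509765625) 2254 0.005820612251838386
bench z -0.0022101636093680987
side0 [0.57389634 0.20340045 0.00667068]
plate ((577.1993408203125, 193.8316192626953), (214.26193237304688, 201.74986267089844), 77.63685607910156) 4388 0.006768688054142269
bench z -0.0012812367530523616
```

View pics/scene0c.png

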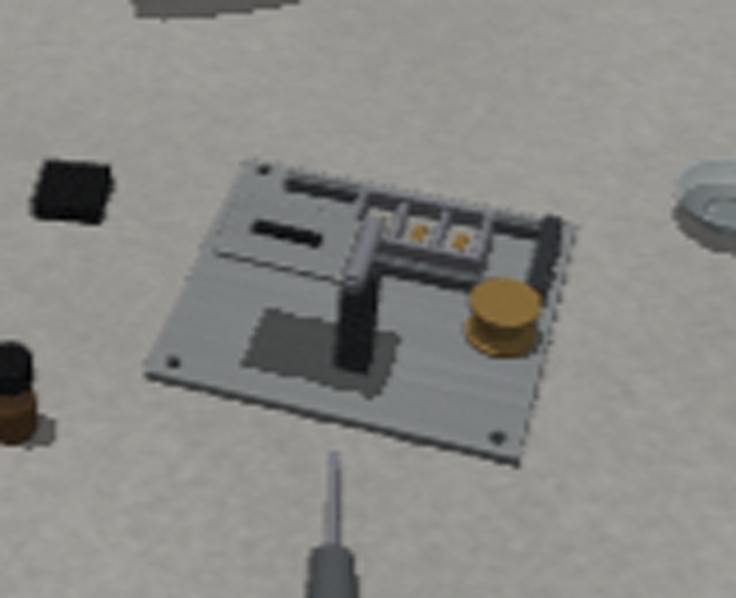

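View pics/side0c.png

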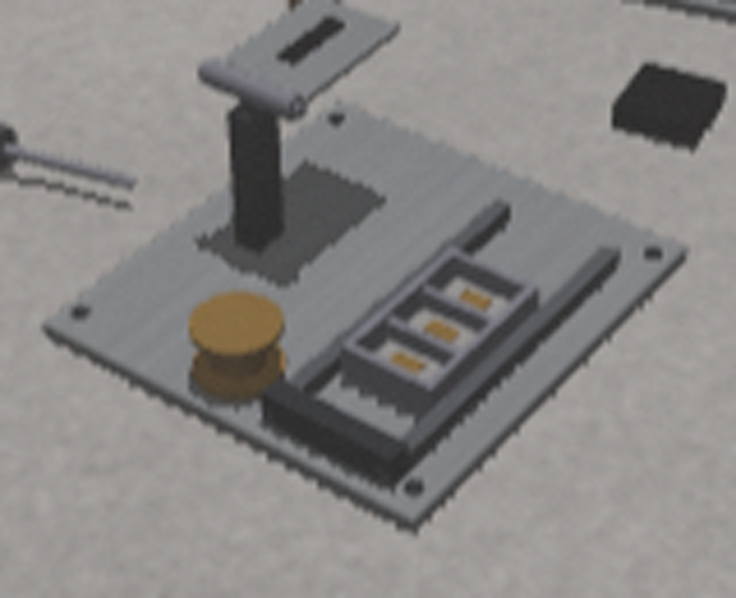

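```bash
python3 - <<'E'
from h import *
a=np.deg2rad(77.58);X=np.array([np.cos(a),np.sin(a)]);Y=np.array([-X[1],X[0]]);O=np.array([.5793,.1925])+.005*X
print(O)
for n,zb in(('scene0',.0022),('side0',.0013)):
    P,img=cloud(n);D=np.stack([(P[...,:2]-O)@X,(P[...,:2]-O)@Y,P[...,2]+zb],-1)*1000
    r=D.reshape(-1,3);c=img.reshape(-1,3)
    def show(name,m):
        q=r[m]; print(n,name,len(q),np.percentile(q,[2,50,98],axis=0).round(1).tolist() if len(q) else '')
    inn=(abs(r[:,0])<125)&(abs(r[:,1])<110)
    show('flag',inn&(r[:,2]>70)&(r[:,2]<130))
    show('boat',inn&(r[:,1]>27)&(r[:,1]<73)&(r[:,2]>20)&(r[:,2]<40)&(r[:,0]<77))
    show('all',inn&(r[:,1]>20)&(r[:,1]<85)&(r[:,2]>20)&(r[:,2]<40))
    show('spool',inn&(r[:,1]>-60)&(r[:,1]<20)&(r[:,2]>29)&(r[:,2]<45)&(r[:,0]>15))
    m=inn&(r[:,2]>70)&(r[:,2]<130);q=r[m]
    print(np.polyfit(q[:,0],q[:,2],1))
E
```

```text
[0.58037538 0.19738299]
scene0 flag 511 [[-73.9, -86.3, 79.3], [-31.6, -63.6, 92.9], [6.3, -36.4, 96.5]]
scene0 boat 155 [[-27.3, 27.2, 20.4], [17.3, 59.5, 24.2], [51.4, 72.2, 27.2]]
scene0 all 260 [[-27.2, 24.6, 20.3], [28.2, 52.5, 23.7], [90.5, 76.4, 27.1]]
scene0 spool 140 [[54.9, -30.7, 30.9], [72.2, -13.2, 33.6], [88.7, 6.6, 35.6]]
[-4.19326197e-02  9.10428836e+01]
side0 flag 684 [[-71.8, -82.1, 73.5], [-23.9, -54.9, 92.9], [10.0, -32.4, 96.3]]
side0 boat 371 [[-26.7, 29.2, 20.3], [18.0, 45.4, 24.4], [53.6, 72.6, 27.5]]
side0 all 661 [[-26.4, 24.7, 20.2], [35.7, 53.3, 24.1], [92.9, 82.6, 27.5]]
side0 spool 248 [[56.1, -26.3, 30.7], [75.2, -7.5, 33.9], [91.8, 9.7, 36.1]]
[-8.29853603e-02  8.93004631e+01]
```

The crops agree: the boat's rear end is at dock x ≈ -27, its front ≈ 52 (about 27 mm short), flag_a ≈ 0.06 rad, spool_a around (73,-10). I'll shut the gripper and yaw so the tool z is along dock +x.

```bash
cat >> h.py <<'E'
a=np.deg2rad(77.58);X=np.array([np.cos(a),np.sin(a),0]);Y=np.array([-X[1],X[0],0]);O=np.array([.5804,.1974,0]);Z=np.array([0,0,1.])
RD=np.stack([X,Y,Z],1)
def st():
    s=telemetry.state();R=s['eef_rot']
    print('t',round(s['time'],2),'dockpos mm',(RD.T@(s['ee_pos']-O)*1000).round(1),'F dock',(RD.T@s['ft_force']).round(2),'w',round(s['width'],4))
    print('tool axes in dock',(RD.T@R).round(3).tolist(),'j',s['joint_pos'].round(2))
    return s
E
python3 -m jog '[{"slide":[0,0,0],"angular":[-10.17,0,0],"hand":0},{"slide":[0,0,0],"angular":[-10.17,0,0],"hand":0},{"slide":[0,0,0],"angular":[-10.17,0,0],"hand":0},{"slide":[0,0,0],"angular":[-10.17,0,0],"hand":0},{"slide":[0,0,0],"angular":[-10.17,0,0],"hand":0},{"slide":[0,0,0],"angular":[-10.17,0,0],"hand":0},{"slide":[0,0,0],"angular":[-10.17,0,0],"hand":0},{"slide":[0,0,0],"angular":[-10.17,0,0],"hand":0},{"slide":[0,0,0],"angular":[-10.17,0,0],"hand":0},{"slide":[0,0,0],"angular":[-10.17,0,0],"hand":0},{"slide":[0,0,0],"angular":[-10.17,0,0],"hand":0},{"slide":[0,0,0],"angular":[-10.17,0,0],"hand":0},{"slide":[0,0,0],"angular":[-10.17,0,0],"hand":0},{"slide":[0,0,0],"angular":[-10.17,0,0],"hand":0}]'; python3 -c "
from h import *
st()"
```

```text
time: 1.9
ee_pos: [0.2225, -0.4717, 0.1892]
eef_rot: [[-0.003, -0.991, 0.135], [0.009, 0.135, 0.991], [-1.0, 0.004, 0.009]]
ft_force: [-0.6, -0.0, -0.1]
width: -0.0002
t 1.9 dockpos mm [-730.4  205.7  189.2] F dock [-0.16  0.6  -0.14] w -0.0002
tool axes in dock [[0.008, -0.082, 0.997], [0.005, 0.997, 0.082], [-1.0, 0.004, 0.009]] j [-1.27  0.29 -0.16  1.13 -0.   -1.14]
```

```bash
python3 -m jog '[{"slide":[0,0,0],"angular":[4.7,0,0.3],"hand":0},{"slide":[0,-11,48],"angular":[0,0,0],"hand":0},{"slide":[0,-11,48],"angular":[0,0,0],"hand":0},{"slide":[0,-11,48],"angular":[0,0,0],"hand":0},{"slide":[0,-11,48],"angular":[0,0,0],"hand":0},{"slide":[0,-11,48],"angular":[0,0,0],"hand":0},{"slide":[0,-11,48],"angular":[0,0,0],"hand":0},{"slide":[0,-11,48],"angular":[0,0,0],"hand":0},{"slide":[0,-11,48],"angular":[0,0,0],"hand":0},{"slide":[0,-11,48],"angular":[0,0,0],"hand":0},{"slide":[0,-11,48],"angular":[0,0,0],"hand":0},{"slide":[0,-11,48],"angular":[0,0,0],"hand":0},{"slide":[0,-11,48],"angular":[0,0,0],"hand":0}]'; python3 -c "
from h import *
st()"
```

```text
time: 3.52
ee_pos: [0.4812, 0.077, 0.1913]
eef_rot: [[-0.007, -0.975, 0.22], [0.01, 0.22, 0.975], [-1.0, 0.009, 0.009]]
ft_force: [0.8, -0.9, -0.7]
width: -0.0002
t 3.52 dockpos mm [-138.9   71.   191.3] F dock [-0.7  -1.01 -0.69] w -0.0002
tool axes in dock [[0.009, 0.005, 1.0], [0.009, 1.0, -0.006], [-1.0, 0.009, 0.009]] j [ 0.    0.23 -0.25  1.11  0.01  0.22]
```

```bash
python3 -m jog '[{"slide":[0,0,0],"angular":[0,0,0],"hand":0}]'; python3 -c "
from h import *
st()"
```

```text
time: 3.65
ee_pos: [0.4819, 0.0797, 0.1909]
eef_rot: [[-0.007, -0.976, 0.217], [0.011, 0.217, 0.976], [-1.0, 0.01, 0.009]]
ft_force: [-0.1, -0.3, -1.3]
width: 0.0
t 3.65 dockpos mm [-136.2   70.9  190.9] F dock [-0.34  0.02 -1.27] w 0.0
tool axes in dock [[0.009, 0.002, 1.0], [0.01, 1.0, -0.002], [-1.0, 0.01, 0.009]] j [ 0.01  0.23 -0.24  1.11  0.01  0.22]
```

```bash
python3 -c "
from h import *
grab('wrist','w1');P,img=cloud('w1')
D=(P-O)@RD*1000
cv2.imwrite('pics/w1.png',img[:,:,::-1]);print(np.load('pics/w1.npz')['M'].round(3))"
```

```text
[[ 0.216  0.928  0.302  0.403]
 [ 0.976 -0.209 -0.058  0.096]
 [ 0.009  0.308 -0.951  0.371]
 [ 0.     0.     0.     1.   ]]
```

View pics/w1.png

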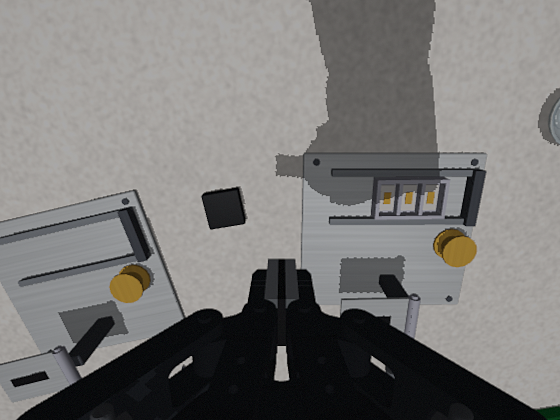

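The wrist view shows dock A whole: plate corners near (302,153), (485,153), (458,303); boat (375–445, 180–215). I'll use it to refine the dock pose.

```bash
python3 - <<'E'
from h import *
P,img=cloud('w1');D=(P-O)@RD*1000
r=D.reshape(-1,3)
v,u=np.mgrid[:420,:560]
reg=(u>285)&(v<250)
print('bench z',np.nanmedian(D[(v<120)&(u<250)][:,2]))
m=reg&(D[...,2]>4)&(D[...,2]<12);q=D[m];print('plate',cv2.minAreaRect(q[:,:2].astype(np.float32)),np.percentile(q,[.5,99.5],axis=0).round(1))
def show(n,m): q=r[m];print(n,len(q),np.percentile(q,[1,50,99],axis=0).round(1).tolist())
show('boat',(r[:,1]>30)&(r[:,1]<70)&(r[:,2]>22)&(r[:,2]<29)&(r[:,0]<74)&(r[:,0]>-70))
show('stop',(r[:,1]>30)&(r[:,1]<70)&(r[:,2]>20)&(r[:,2]<29)&(r[:,0]>70)&(r[:,0]<110))
show('rails',(r[:,1]>15)&(r[:,1]<90)&(r[:,2]>15)&(r[:,2]<20)&(r[:,0]<-35)&(r[:,0]>-100))
show('spool',(r[:,1]>-60)&(r[:,1]<20)&(r[:,2]>30)&(r[:,2]<40)&(r[:,0]>30)&(r[:,0]<110))
show('flag',(r[:,1]>-100)&(r[:,1]<-20)&(r[:,2]>70)&(r[:,2]<110)&(r[:,0]>-90)&(r[:,0]<20))
E
```

```text
bench z -1.0536187488941473
plate ((33.166717529296875, 53.28266143798828), (305.0640563964844, 146.77215576171875), 10.21866226196289) [[-108.5  -16.6    5. ]
 [ 168.6  137.9   11.7]]
boat 787 [[-27.2, 30.1, 22.1], [15.7, 42.4, 24.4], [53.0, 69.3, 26.6]]
stop 398 [[80.4, 30.4, 20.2], [86.0, 50.4, 22.9], [92.5, 69.6, 24.7]]
rails 546 [[-76.6, 20.0, 15.2], [-55.9, 77.9, 16.9], [-35.3, 85.9, 18.6]]
spool 862 [[54.5, -26.5, 30.5], [72.6, -7.4, 33.1], [91.8, 10.6, 34.9]]
flag 1767 [[-74.0, -73.1, 88.5], [-19.0, -42.9, 92.1], [4.7, -29.8, 95.9]]
```

```bash
python3 -m jog '[{"slide":[0,-10,39],"angular":[0,0.5,-0.5],"hand":0},{"slide":[0,-10,36],"angular":[0,0,0],"hand":0},{"slide":[40,0,2],"angular":[0,0,0],"hand":0},{"slide":[40,0,0],"angular":[0,0,0],"hand":0},{"slide":[40,0,0],"angular":[0,0,0],"hand":0},{"slide":[0,0,0],"angular":[0,0,0],"hand":0}]'; python3 -c "
from h import *
st()"
```

```text
time: 4.45
ee_pos: [0.5173, 0.1445, 0.0684]
eef_rot: [[-0.002, -0.975, 0.224], [-0.002, 0.224, 0.975], [-1.0, 0.001, -0.003]]
ft_force: [0.1, -0.9, 0.8]
width: 0.0
t 4.45 dockpos mm [-65.2  50.2  68.4] F dock [-0.84 -0.33  0.76] w 0.0
tool axes in dock [[-0.003, 0.009, 1.0], [0.001, 1.0, -0.009], [-1.0, 0.001, -0.003]] j [ 0.14  0.42 -0.32  0.84 -0.    0.36]
```

```bash
python3 -m jog '[{"slide":[30,0,4],"angular":[0,0,0],"hand":0},{"slide":[22,0,0],"angular":[0,0,0],"hand":0},{"slide":[0,0,0],"angular":[0,0,0],"hand":0}]'; python3 -c "
from h import *
st()
grab('side','s1');P,img=cloud('s1')
cv2.imwrite('pics/s1c.png',cv2.resize(img[200:360,170:370],None,fx=3.7,fy=3.7)[:,:,::-1])"
```

```text
time: 4.82
ee_pos: [0.5214, 0.1463, 0.0205]
eef_rot: [[0.004, -0.974, 0.227], [-0.002, 0.227, 0.974], [-1.0, -0.004, -0.001]]
ft_force: [-0.1, -0.2, -0.2]
width: -0.0002
t 4.83 dockpos mm [-62.6  46.7  20.5] F dock [-0.25  0.1  -0.22] w -0.0002
tool axes in dock [[-0.001, 0.012, 1.0], [-0.004, 1.0, -0.012], [-1.0, -0.004, -0.001]] j [ 0.14  0.48 -0.37  0.72 -0.    0.37]
```

View pics/s1c.png

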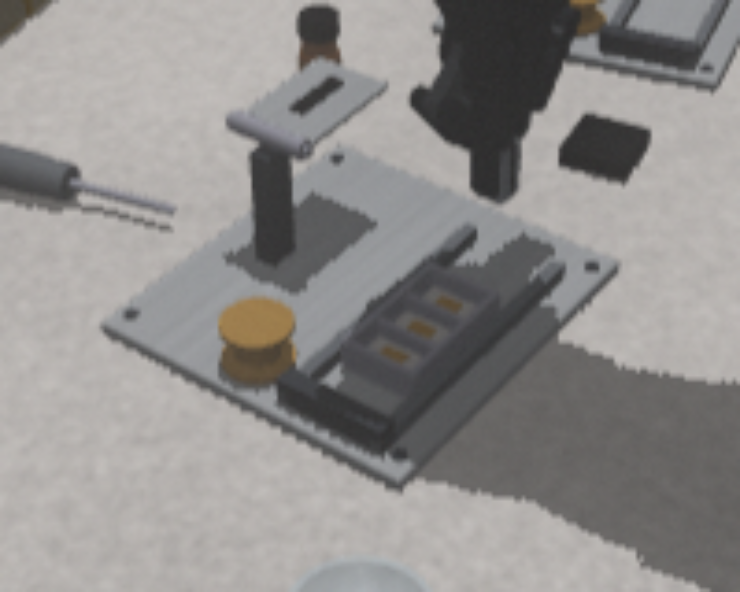

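```bash
python3 - <<'E'
from h import *
s=st();d=np.load('pics/s1.npz');M=np.linalg.inv(d['M'])
def pr(p):
    c=M[:3,:3]@p+M[:3,3];q=d['K']@c;q=q[:2]/q[2];return q.round(1),((q-[170,200])*3.7).round(0)
print(pr(s['ee_pos']), [pr(O+RD@np.array(p)/1000) for p in [(-27,51,26),(-78,21,18),(-110,100,8)]])
grab('wrist','w2');P,img=cloud('w2');cv2.imwrite('pics/w2.png',img[:,:,::-1])
E
```

```text
t 4.88 dockpos mm [-62.2  45.9  21.4] F dock [ 0.89 -0.69 -0.56] w 0.0005
tool axes in dock [[-0.001, 0.012, 1.0], [-0.006, 1.0, -0.012], [-1.0, -0.006, -0.001]] j [ 0.14  0.48 -0.37  0.72 -0.    0.37]
(array([302.3, 266.4]), array([490., 246.])) [(array([294.7, 274.4]), array([462., 275.])), (array([296.6, 259.6]), array([468., 221.])), (array([336.7, 269.3]), array([617., 257.]))]
```

View pics/w2.png

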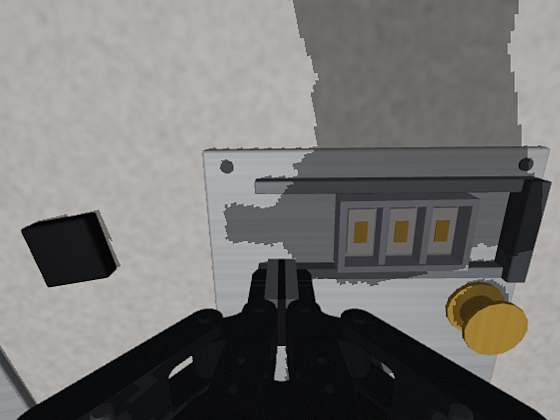

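```bash
python3 - <<'E'
from h import *
s=telemetry.state()
P,img=cloud('w2');R=s['eef_rot']
T=(P-s['ee_pos'])@R*1000
for v in (258,262,266,275,290,310): print(v,[T[v,u].round(0).tolist() for u in (272,281,290)])
P,img=cloud('s1');D=(P-O)@RD*1000
for v in (235,245,250,253,256,260): print(v,D[v,304].round(0).tolist(),img[v,304],D[v,299].round(0).tolist())
E
```

```text
258 [[-41.0, 13.0, -4.0], [-40.0, 12.0, 0.0], [-39.0, 12.0, 5.0]]
262 [[-46.0, 13.0, -4.0], [-45.0, 13.0, 0.0], [-43.0, 12.0, 4.0]]
266 [[-50.0, 13.0, -4.0], [-47.0, 12.0, 0.0], [-48.0, 13.0, 4.0]]
275 [[-57.0, 13.0, -4.0], [-56.0, 12.0, 0.0], [-56.0, 13.0, 4.0]]
290 [[-69.0, 13.0, -3.0], [-69.0, 13.0, 0.0], [-69.0, 13.0, 4.0]]
310 [[-83.0, 14.0, -3.0], [-75.0, 8.0, 0.0], [-82.0, 13.0, 3.0]]
235 [-48.0, 57.0, 111.0] [50 48 50] [-28.0, 59.0, 123.0]
245 [-54.0, 54.0, 83.0] [48 48 48] [-49.0, 46.0, 83.0]
250 [-56.0, 53.0, 70.0] [49 48 47] [-49.0, 45.0, 70.0]
253 [-54.0, 54.0, 64.0] [64 65 67] [-54.0, 42.0, 59.0]
256 [-121.0, 12.0, -2.0] [170 167 165] [-104.0, 10.0, 7.0]
260 [-98.0, 27.0, 7.0] [147 148 151] [-91.0, 19.0, 8.0]
```

```bash
python3 - <<'E'
from h import *
P,img=cloud('w2');a=img[200:330,190:370]
P0,i0=cloud('wrist0');b=i0[200:330,190:370]
o=np.hstack([cv2.resize(x,None,fx=2.2,fy=2.2,interpolation=cv2.INTER_CUBIC) for x in (a,b)])
cv2.imwrite('pics/cmp.png',np.clip(o.astype(float)*1.8,0,255).astype(np.uint8)[:,:,::-1])
P,i=cloud('s1');cv2.imwrite('pics/s1d.png',np.clip(cv2.resize(i[190:290,250:370],None,fx=5,fy=5,interpolation=cv2.INTER_CUBIC).astype(float)*1.8,0,255).astype(np.uint8)[:,:,::-1])
E
```

```text
(no output)
```

View pics/cmp.png

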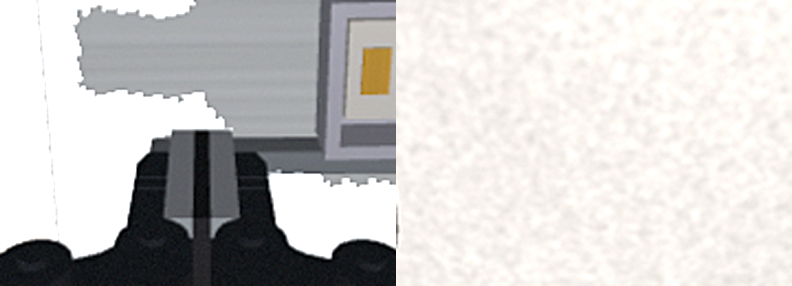

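View pics/s1d.png

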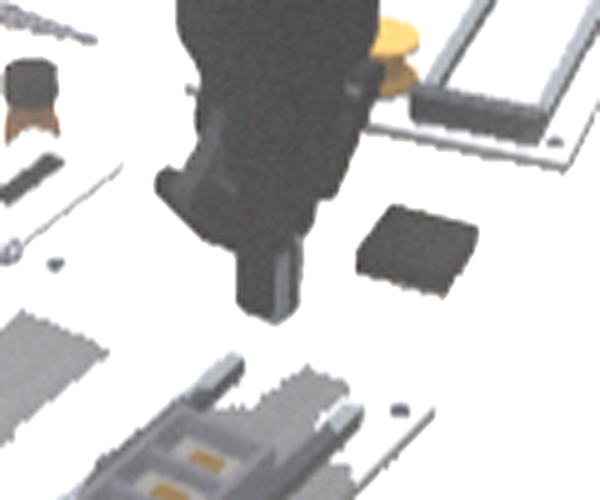

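Both cameras show the fingertip bottom (side crop (270,320)) at z≈60 mm though the reported TCP z is 21, so the finger end seems to be about 40 mm behind the reported TCP. I'll go down carefully and watch the force.

```bash
python3 -m jog '[{"slide":[4,4,0],"angular":[0,0,-0.3],"hand":0},{"slide":[4,0,0],"angular":[0,0,0],"hand":0},{"slide":[0,0,0],"angular":[0,0,0],"hand":0}]'; python3 -c "
from h import *
st()"; python3 -m jog '[{"slide":[4,0,0],"angular":[0,0,0],"hand":0}]'; python3 -m jog '[{"slide":[3,0,0],"angular":[0,0,0],"hand":0}]';python3 -c "
from h import *
st()"
```

```text
time: 5.3
ee_pos: [0.5204, 0.1477, 0.0161]
eef_rot: [[0.016, -0.974, 0.227], [-0.003, 0.227, 0.974], [-1.0, -0.016, 0.001]]
ft_force: [-0.2, 0.2, -1.0]
width: 0.0002
t 5.3 dockpos mm [-61.4  47.9  16.1] F dock [ 0.16  0.28 -1.01] w 0.0002
tool axes in dock [[0.001, 0.012, 1.0], [-0.016, 1.0, -0.012], [-1.0, -0.016, 0.001]] j [ 0.14  0.47 -0.39  0.69 -0.    0.37]
time: 5.42
ee_pos: [0.5208, 0.1478, 0.0123]
eef_rot: [[0.016, -0.974, 0.227], [-0.002, 0.227, 0.974], [-1.0, -0.017, 0.001]]
ft_force: [-0.2, 0.4, -0.4]
width: -0.0001
time: 5.55
ee_pos: [0.5208, 0.1478, 0.009]
eef_rot: [[0.016, -0.974, 0.227], [-0.002, 0.227, 0.974], [-1.0, -0.016, 0.001]]
ft_force: [0.5, 0.3, 0.0]
width: 0.0001
t 5.55 dockpos mm [-61.3  47.5   9. ] F dock [ 0.41 -0.45  0.02] w 0.0001
tool axes in dock [[0.001, 0.012, 1.0], [-0.016, 1.0, -0.012], [-1.0, -0.016, 0.001]] j [ 0.14  0.48 -0.4   0.68 -0.    0.37]
```

```bash
python3 -m jog '[{"slide":[3,2,0],"angular":[0,0,0.9],"hand":0}]'; python3 -m jog '[{"slide":[3,0,0],"angular":[0,0,0],"hand":0}]';python3 -m jog '[{"slide":[3,0,0],"angular":[0,0,0],"hand":0}]';python3 -c "
from h import *
st()
grab('side','s2');P,i=cloud('s2');cv2.imwrite('pics/s2.png',np.clip(cv2.resize(i[200:360,180:370],None,fx=3.7,fy=3.7,interpolation=cv2.INTER_CUBIC).astype(float)*1.5,0,255).astype(np.uint8)[:,:,::-1])
"
```

```text
time: 5.68
ee_pos: [0.5185, 0.1483, 0.0057]
eef_rot: [[-0.0, -0.974, 0.227], [0.001, 0.227, 0.974], [-1.0, 0.0, 0.001]]
ft_force: [0.6, -0.5, -0.2]
width: 0.0001
time: 5.8
ee_pos: [0.5187, 0.1483, 0.0023]
eef_rot: [[-0.001, -0.974, 0.227], [0.001, 0.227, 0.974], [-1.0, 0.001, 0.001]]
ft_force: [0.6, 0.1, 0.1]
width: 0.0001
time: 5.92
ee_pos: [0.5187, 0.1482, -0.001]
eef_rot: [[-0.001, -0.974, 0.227], [0.001, 0.227, 0.974], [-1.0, 0.001, 0.001]]
ft_force: [-0.5, -0.7, 0.3]
width: 0.0005
t 5.92 dockpos mm [-61.3  49.7  -1. ] F dock [-0.77  0.37  0.32] w 0.0005
tool axes in dock [[0.001, 0.012, 1.0], [0.001, 1.0, -0.012], [-1.0, 0.001, 0.001]] j [ 0.14  0.51 -0.39  0.68  0.    0.37]
```

View pics/s2.png

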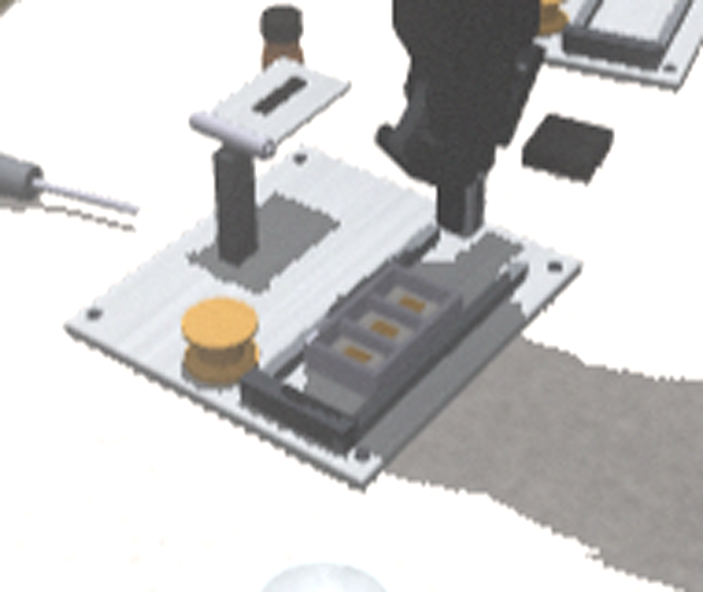

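Reported TCP is at -1 mm, below the plate top, with no force, so the tip offset is real. I'll measure it from the depth.

```bash
python3 - <<'E'
from h import *
s=telemetry.state();print((s['ee_pos']-O)@RD*1000)
for n in ('s2',):
    P,i=cloud(n);D=(P-O)@RD*1000
    m=(i.max(-1)<95)&(abs(D[...,0]+61)<22)&(abs(D[...,1]-50)<20)&(D[...,2]>22)&(D[...,2]<60)
    q=D[m];print(len(q),np.percentile(q,[1,50,99],axis=0).round(1).tolist())
    h=q[q[:,2]<45];print(np.percentile(h,[1,50,99],axis=0).round(1).tolist())
    vs=np.where(m)[0];print(vs.max(), np.sort(q[:,2])[:15].round(1))
grab('scene','sc2');P,i=cloud('sc2');D=(P-O)@RD*1000
m=(i.max(-1)<95)&(abs(D[...,0]+61)<22)&(abs(D[...,1]-50)<20)&(D[...,2]>22)&(D[...,2]<60);q=D[m];print(len(q),np.percentile(q,[1,50,99],axis=0).round(1).tolist() if len(q) else '')
P,img=cloud('w2')
E
```

```text
[-61.37978782  49.95955203  -1.33496167]
92 [[-66.1, 43.9, 39.3], [-52.7, 57.2, 51.3], [-45.7, 62.0, 59.7]]
[[-66.3, 47.3, 38.2], [-54.3, 58.7, 43.7], [-47.6, 61.5, 44.8]]
263 [38.  39.4 40.  40.8 40.8 42.4 42.5 42.7 43.6 43.8 44.1 44.2 44.3 44.3
 44.5]
61 [[-73.8, 35.8, 37.1], [-60.4, 40.4, 48.7], [-48.3, 55.3, 59.7]]
```

```bash
python3 -m jog '[{"slide":[9,1,0],"angular":[0,0,0],"hand":0},{"slide":[8,0,0],"angular":[0,0,0],"hand":0},{"slide":[4,0,0],"angular":[0,0,0],"hand":0}]';python3 -m jog '[{"slide":[3,0,0],"angular":[0,0,0],"hand":0}]';python3 -c "
from h import *
st()
grab('side','s3');P,i=cloud('s3');cv2.imwrite('pics/s3.png',np.clip(cv2.resize(i[200:360,180:370],None,fx=3.7,fy=3.7,interpolation=cv2.INTER_CUBIC).astype(float)*1.5,0,255).astype(np.uint8)[:,:,::-1])
D=(P-O)@RD*1000
m=(i.max(-1)<95)&(abs(D[...,0]+61)<22)&(abs(D[...,1]-50)<15)&(D[...,2]>10)&(D[...,2]<60)
print(np.sort(D[m][:,2])[:15].round(1),np.percentile(D[m],[2,98],axis=0))
"
```

```text
time: 6.4
ee_pos: [0.5173, 0.1485, -0.0234]
eef_rot: [[-0.001, -0.974, 0.227], [0.001, 0.227, 0.974], [-1.0, 0.001, 0.001]]
ft_force: [0.0, -0.1, 0.4]
width: 0.0001
time: 6.52
ee_pos: [0.5172, 0.1485, -0.0268]
eef_rot: [[-0.001, -0.974, 0.227], [0.001, 0.227, 0.974], [-1.0, 0.001, 0.001]]
ft_force: [-0.6, 0.7, -0.4]
width: -0.0001
t 6.53 dockpos mm [-61.3  51.2 -26.8] F dock [ 0.57  0.73 -0.45] w -0.0001
tool axes in dock [[0.001, 0.012, 1.0], [0.001, 1.0, -0.012], [-1.0, 0.001, 0.001]] j [ 0.14  0.54 -0.42  0.62  0.    0.37]
[10.6 11.9 11.9 12.4 12.8 12.9 13.2 13.7 14.2 14.6 14.6 14.9 15.2 16.
 16.4] [[-69.5016431   44.40226169  12.73780842]
 [-45.47855724  64.27790034  59.77427922]]
```

View pics/s3.png

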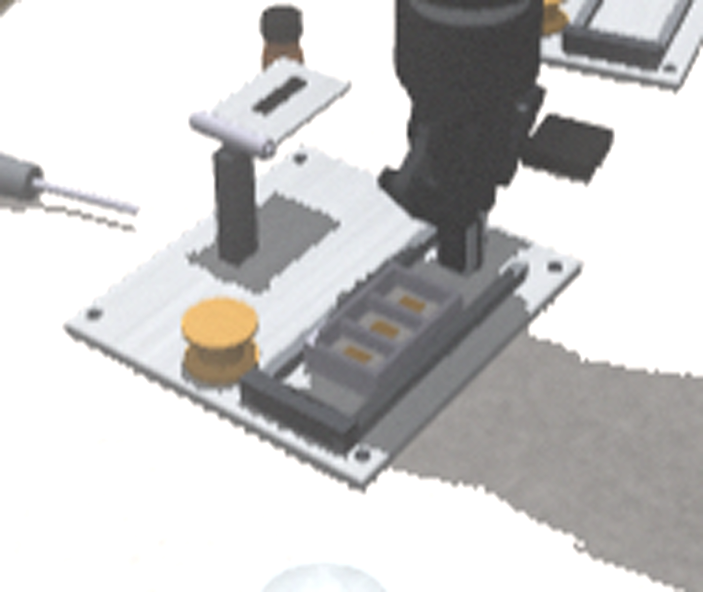

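Fingers are now low in the channel behind the boat (fingertip at (460,268)). Pushing along tool z.

```bash
python3 -m jog '[{"slide":[0,0,6],"angular":[0,0,0],"hand":0},{"slide":[0,0,6],"angular":[0,0,0],"hand":0},{"slide":[0,0,4],"angular":[0,0,0],"hand":0},{"slide":[0,0,4],"angular":[0,0,0],"hand":0},{"slide":[0,0,4],"angular":[0,0,0],"hand":0},{"slide":[0,0,4],"angular":[0,0,0],"hand":0},{"slide":[0,0,4],"angular":[0,0,0],"hand":0},{"slide":[0,0,0],"angular":[0,0,0],"hand":0}]';python3 -c "
from h import *
st()
grab('side','s4');P,i=cloud('s4');cv2.imwrite('pics/s4.png',np.clip(cv2.resize(i[200:360,180:370],None,fx=3.7,fy=3.7,interpolation=cv2.INTER_CUBIC).astype(float)*1.5,0,255).astype(np.uint8)[:,:,::-1])
"
```

```text
time: 7.58
ee_pos: [0.5252, 0.1821, -0.0266]
eef_rot: [[-0.001, -0.974, 0.227], [0.001, 0.227, 0.974], [-1.0, 0.001, 0.001]]
ft_force: [0.5, -0.6, 0.3]
width: 0.0003
t 7.58 dockpos mm [-26.8  50.7 -26.6] F dock [-0.51 -0.61  0.29] w 0.0003
tool axes in dock [[0.001, 0.012, 1.0], [0.001, 1.0, -0.012], [-1.0, 0.001, 0.001]] j [ 0.2   0.57 -0.37  0.64  0.    0.43]
```

View pics/s4.png

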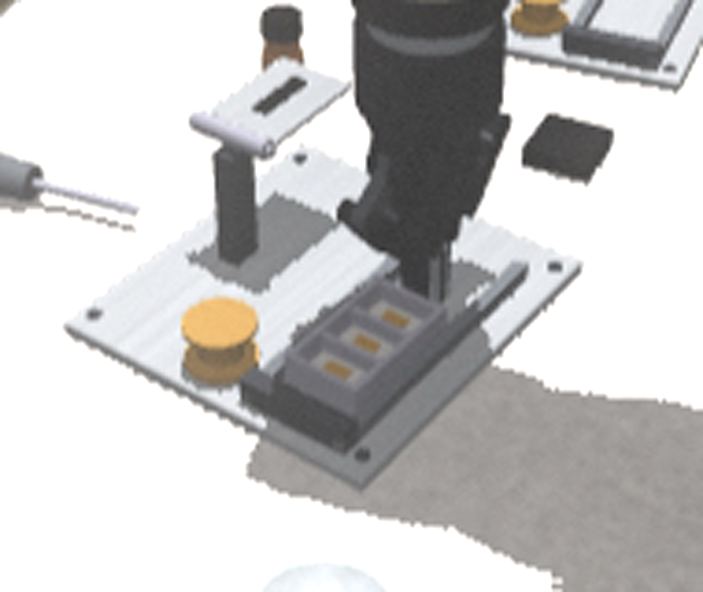

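The boat is sliding and a gap to the stop remains (around (290,375)). Continuing, finer near the end.

```bash
python3 -m jog '[{"slide":[0,0,3],"angular":[0,0,0],"hand":0},{"slide":[0,0,3],"angular":[0,0,0],"hand":0},{"slide":[0,0,2],"angular":[0,0,0],"hand":0}]';python3 -m jog '[{"slide":[0,0,1.5],"angular":[0,0,0],"hand":0}]';python3 -m jog '[{"slide":[0,0,1.5],"angular":[0,0,0],"hand":0}]';python3 -c "
from h import *
st()
grab('side','s5');P,i=cloud('s5');D=(P-O)@RD*1000;r=D.reshape(-1,3)
cv2.imwrite('pics/s5.png',np.clip(cv2.resize(i[240:340,220:340],None,fx=5,fy=5,interpolation=cv2.INTER_CUBIC).astype(float)*1.5,0,255).astype(np.uint8)[:,:,::-1])"
```

```text
time: 8.0
ee_pos: [0.5269, 0.1898, -0.0267]
eef_rot: [[-0.001, -0.974, 0.227], [0.001, 0.227, 0.974], [-1.0, 0.001, 0.0]]
ft_force: [-0.5, -0.4, -0.2]
width: 0.0002
time: 8.12
ee_pos: [0.5273, 0.1914, -0.0267]
eef_rot: [[-0.001, -0.974, 0.227], [0.001, 0.227, 0.974], [-1.0, 0.001, 0.0]]
ft_force: [-1.0, -0.6, -0.2]
width: 0.0
time: 8.25
ee_pos: [0.5276, 0.193, -0.0267]
eef_rot: [[-0.001, -0.974, 0.227], [0.001, 0.227, 0.974], [-1.0, 0.001, 0.0]]
ft_force: [-0.7, -1.3, 0.6]
width: -0.0
t 8.25 dockpos mm [-15.7  50.6 -26.7] F dock [-1.47  0.4   0.56] w -0.0
tool axes in dock [[0.0, 0.012, 1.0], [0.001, 1.0, -0.012], [-1.0, 0.001, 0.0]] j [ 0.22  0.57 -0.35  0.65  0.    0.45]
```

View pics/s5.png

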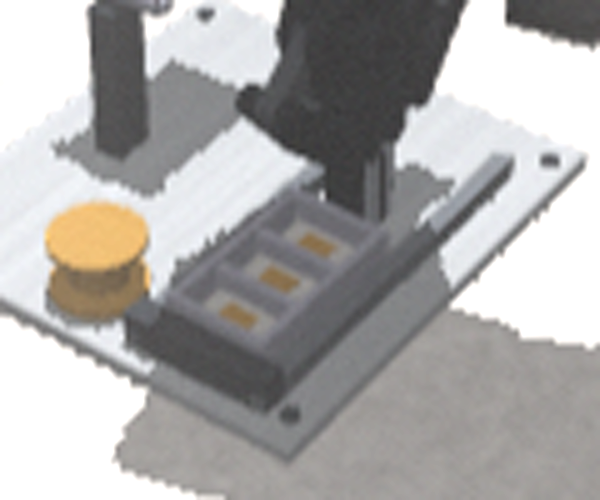

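Nearly at the stop. 1 mm pushes, reading force.

```bash
for k in 1 2 3; do python3 -m jog '[{"slide":[0,0,1],"angular":[0,0,0],"hand":0}]' | grep -E "ee_pos|ft_force"; done
```

```text
ee_pos: [0.5279, 0.1941, -0.0267]
ft_force: [-0.2, -0.2, -0.2]
ee_pos: [0.5281, 0.195, -0.0267]
ft_force: [-0.3, -3.3, 0.3]
ee_pos: [0.5282, 0.195, -0.0267]
ft_force: [-1.2, -7.1, 3.4]
```

The force rose to 7 N with position stuck, so the boat is against the stop. Backing off and checking.

```bash
python3 -m jog '[{"slide":[0,0,0.5],"angular":[0,0,0],"hand":0}]' | grep -E "ee_pos|ft_force"; python3 -m jog '[{"slide":[0,0,-6],"angular":[0,0,0],"hand":0},{"slide":[0,0,-12],"angular":[0,0,0],"hand":0},{"slide":[-30,0,0],"angular":[0,0,0],"hand":0},{"slide":[-45,0,0],"angular":[0,0,0],"hand":0},{"slide":[-45,0,0],"angular":[0,0,0],"hand":0},{"slide":[-45,0,0],"angular":[0,0,0],"hand":0},{"slide":[0,0,0],"angular":[0,0,0],"hand":0}]';python3 -c "
from h import *
st()
for n in ('side','wrist'):
  grab(n,n+'6');P,i=cloud(n+'6');D=(P-O)@RD*1000;r=D.reshape(-1,3)
  def show(n,m): q=r[m];print(n,len(q),np.percentile(q,[1,50,99],axis=0).round(1).tolist())
  show('boat+stop',(r[:,1]>30)&(r[:,1]<70)&(r[:,2]>22)&(r[:,2]<29)&(r[:,0]<110)&(r[:,0]>-70))
P,i=cloud('side6')
cv2.imwrite('pics/s6.png',np.clip(cv2.resize(i[240:340,220:340],None,fx=5,fy=5,interpolation=cv2.INTER_CUBIC).astype(float)*1.5,0,255).astype(np.uint8)[:,:,::-1])"
```

```text
ee_pos: [0.5281, 0.1948, -0.0267]
ft_force: [-0.9, -4.3, 2.8]
time: 9.68
ee_pos: [0.5229, 0.1743, 0.1426]
eef_rot: [[-0.003, -0.973, 0.229], [-0.0, 0.229, 0.973], [-1.0, 0.003, -0.001]]
ft_force: [0.1, 0.4, -0.2]
width: 0.0
t 9.68 dockpos mm [-34.9  51.2 142.6] F dock [ 0.41 -0.02 -0.23] w 0.0
tool axes in dock [[-0.001, 0.014, 1.0], [0.003, 1.0, -0.014], [-1.0, 0.003, -0.001]] j [ 0.19  0.38 -0.17  1.03  0.    0.42]
boat+stop 271 [[0.5, 30.3, 22.1], [66.8, 46.1, 23.7], [93.0, 69.6, 26.6]]
boat+stop 1379 [[0.9, 30.2, 22.1], [61.8, 46.3, 23.8], [92.1, 69.5, 26.3]]
```

View pics/s6.png

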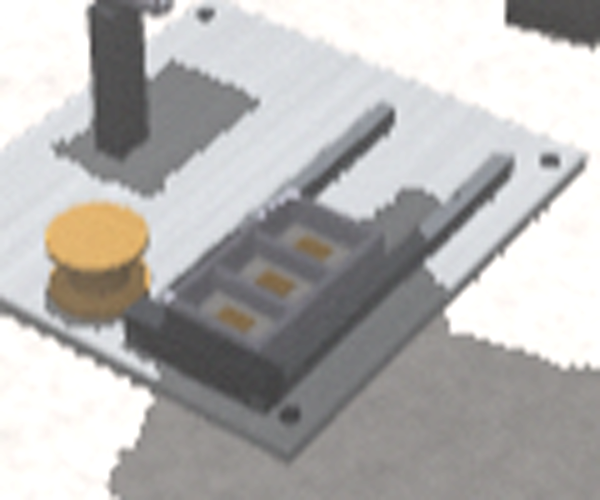

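View pics/wrist6.png

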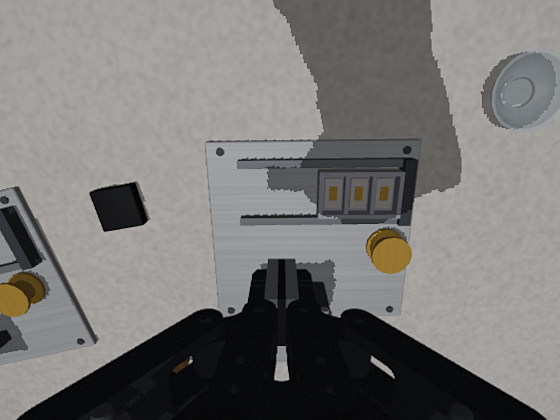

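The boat is home: it spans dock x 0.5 to the stop at 80 with no gap. Next I'll profile the gripper in tool coordinates from the clouds, to plan clearance for the flag.

```bash
python3 - <<'E'
from h import *
s=st()
grab('scene','scene6')
R=s['eef_rot'];p=s['ee_pos']
A=[]
for n in ('side6','scene6','wrist6'):
    P,i=cloud(n);T=((P-p)@R*1000).reshape(-1,3);c=i.reshape(-1,3).max(1)
    m=(abs(T[:,1])<90)&(abs(T[:,2])<90)&(T[:,0]>-220)&(T[:,0]<-30)&(c<110)
    # world z > .12 
    A.append(T[m])
A=np.vstack(A)
for lo in range(-200,-30,10):
    q=A[(A[:,0]>=lo)&(A[:,0]<lo+10)]
    if len(q)>5: print(lo,len(q),'y',np.percentile(q[:,1],[2,98]).round(),'z',np.percentile(q[:,2],[2,98]).round())
E
```

```text
t 9.78 dockpos mm [-35.8  53.3 139.3] F dock [-0.12  0.36 -1.2 ] w 0.0001
tool axes in dock [[-0.003, 0.014, 1.0], [0.008, 1.0, -0.014], [-1.0, 0.008, -0.003]] j [ 0.19  0.38 -0.17  1.03  0.    0.42]
-200 402 y [-38.  37.] z [-26.  38.]
-190 398 y [-39.  37.] z [-28.  39.]
-180 374 y [-39.  37.] z [-29.  38.]
-170 175 y [-39.  31.] z [-30.  39.]
-160 207 y [-14.  11.] z [-35.  42.]
-150 403 y [-20.  19.] z [-37.  46.]
-140 1033 y [-20.  21.] z [-50.  61.]
-130 9492 y [-5. 19.] z [-57.  59.]
-120 11750 y [-4. 18.] z [-52.  54.]
-110 7265 y [-9. 18.] z [-44.  46.]
-100 7495 y [-8. 14.] z [-36.  38.]
-90 3053 y [-11.  14.] z [-30.  32.]
-80 1032 y [-10.  13.] z [-12.  14.]
-70 922 y [-10.  12.] z [-12.  15.]
-60 802 y [-12.  12.] z [-12.  14.]
-50 385 y [-12.  12.] z [-11.  13.]
```

Fingers: ±13 mm for about 45 mm behind the tip, then the linkage (thin in tool y), and the body from about 125 mm behind. So I can point the fingers away from the robot, about 25° below horizontal, put them under the flag and sweep over. First the tilt, at height.

```bash
python3 -m jog '[{"slide":[-20,0,0],"angular":[0,0,0],"hand":0},{"slide":[0,0,0],"angular":[0,0,-9.3],"hand":0},{"slide":[0,0,0],"angular":[0,0,-9.3],"hand":0},{"slide":[0,0,0],"angular":[0,0,-9.3],"hand":0},{"slide":[0,0,0],"angular":[0,0,-9.3],"hand":0},{"slide":[0,0,0],"angular":[0,0,-9.3],"hand":0},{"slide":[0,0,0],"angular":[0,0,-9.3],"hand":0},{"slide":[0,0,0],"angular":[0,0,-9.3],"hand":0},{"slide":[0,0,0],"angular":[0,0,0],"hand":0}]';python3 -c "
from h import *
st()"
```

```text
time: 10.95
ee_pos: [0.5188, 0.1716, 0.1417]
eef_rot: [[0.822, -0.522, 0.226], [-0.201, 0.105, 0.974], [-0.532, -0.846, -0.018]]
ft_force: [-0.2, 0.3, -0.9]
width: 0.0001
t 10.95 dockpos mm [-38.5  54.6 141.7] F dock [ 0.22  0.27 -0.94] w 0.0001
tool axes in dock [[-0.019, -0.01, 1.0], [-0.846, 0.532, -0.011], [-0.532, -0.846, -0.018]] j [ 0.61  0.25 -1.19 -0.68 -0.69  0.52]
```

```bash
python3 -m jog '[{"slide":[34,11,-6],"angular":[0,0,0],"hand":0},{"slide":[34,11,-6],"angular":[0,0,0],"hand":0},{"slide":[34,11,-5],"angular":[0,0,0],"hand":0},{"slide":[32,11,-5],"angular":[0,0,0],"hand":0},{"slide":[0,0,0],"angular":[0,0,0],"hand":0}]';python3 -c "
from h import *
st()
grab('side','s7');P,i=cloud('s7');cv2.imwrite('pics/s7.png',np.clip(cv2.resize(i[180:340,180:370],None,fx=3.7,fy=3.7,interpolation=cv2.INTER_CUBIC).astype(float)*1.5,0,255).astype(np.uint8)[:,:,::-1])"
```

```text
time: 11.58
ee_pos: [0.6037, 0.1267, 0.0262]
eef_rot: [[0.814, -0.535, 0.225], [-0.199, 0.106, 0.974], [-0.546, -0.838, -0.02]]
ft_force: [-1.3, -0.1, -0.2]
width: 0.0
t 11.57 dockpos mm [-64.  -37.9  26.2] F dock [-0.35  1.28 -0.23] w 0.0
tool axes in dock [[-0.019, -0.011, 1.0], [-0.838, 0.546, -0.01], [-0.546, -0.838, -0.02]] j [ 0.37  0.72 -1.19 -1.23 -0.5   0.34]
```

View pics/s7.png

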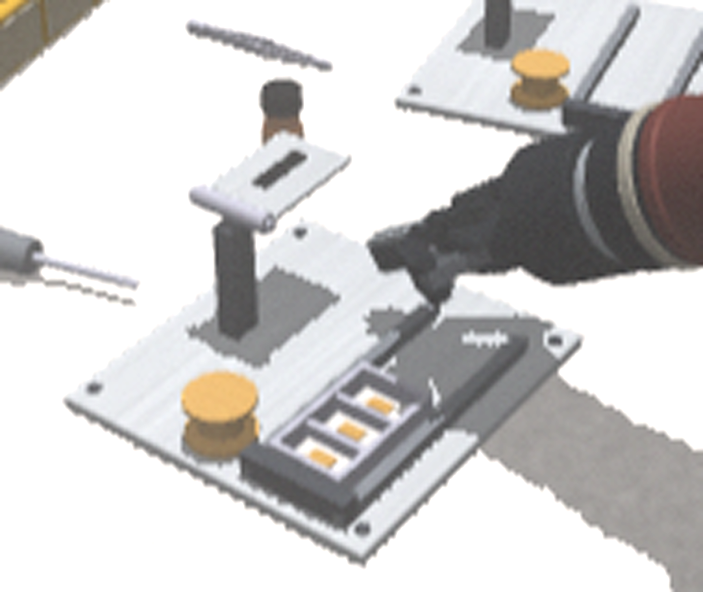

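The fingertip (375,240) stands in front of and below the flag's near edge. Moving in under the flag.

```bash
python3 -m jog '[{"slide":[16,-10,2],"angular":[0,0,0],"hand":0},{"slide":[16,-10,2],"angular":[0,0,0],"hand":0},{"slide":[15,-10,2],"angular":[0,0,0],"hand":0},{"slide":[0,0,0],"angular":[0,0,0],"hand":0}]';python3 -c "
from h import *
st()
for n in ('side','scene'):
  grab(n,n+'8');P,i=cloud(n+'8')
  x0,y0=(180,180) if n=='side' else (240,150)
  cv2.imwrite('pics/'+n+'8c.png',np.clip(cv2.resize(i[y0:y0+130,x0:x0+160],None,fx=4,fy=4,interpolation=cv2.INTER_CUBIC).astype(float)*1.5,0,255).astype(np.uint8)[:,:,::-1])"
```

```text
time: 12.12
ee_pos: [0.6594, 0.1225, 0.0316]
eef_rot: [[0.814, -0.536, 0.222], [-0.195, 0.107, 0.975], [-0.547, -0.837, -0.018]]
ft_force: [-0.0, -0.6, 0.4]
width: -0.0
t 12.12 dockpos mm [-56.2 -93.3  31.6] F dock [-0.56 -0.1   0.39] w -0.0
tool axes in dock [[-0.016, -0.011, 1.0], [-0.837, 0.547, -0.007], [-0.547, -0.837, -0.018]] j [ 0.31  0.69 -1.07 -1.1  -0.45  0.3 ]
```

View pics/side8c.png

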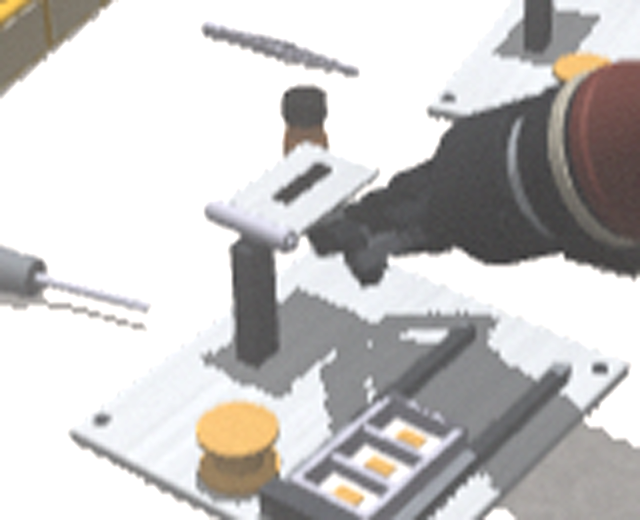

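View pics/scene8c.png

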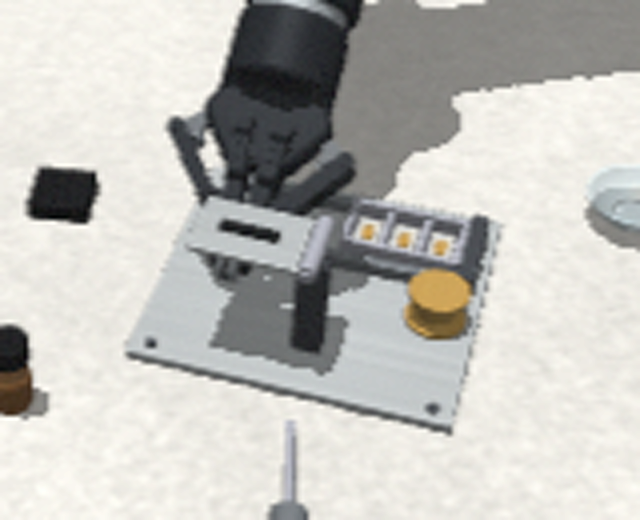

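The fingertips sit under the flag (scene crop ~(230,265)). Start the sweep: lift to about 30°.

```bash
python3 -m jog '[{"slide":[-3.3,-5,-1],"angular":[0,0,0],"hand":0},{"slide":[-3.3,-5,-1],"angular":[0,0,0],"hand":0},{"slide":[-4.4,-6.7,0],"angular":[0,0,0],"hand":0},{"slide":[-4.4,-6.7,0],"angular":[0,0,0],"hand":0},{"slide":[-4.4,-6.7,0],"angular":[0,0,0],"hand":0},{"slide":[-4.4,-6.7,0],"angular":[0,0,0],"hand":0}]';python3 -c "
from h import *
st()
for n in ('side',):
  grab(n,n+'9');P,i=cloud(n+'9')
  x0,y0=(180,160) if n=='side' else (240,150)
  cv2.imwrite('pics/'+n+'9c.png',np.clip(cv2.resize(i[y0:y0+130,x0:x0+160],None,fx=4,fy=4,interpolation=cv2.INTER_CUBIC).astype(float)*1.5,0,255).astype(np.uint8)[:,:,::-1])"
```

```text
time: 12.98
ee_pos: [0.6544, 0.1218, 0.0762]
eef_rot: [[0.811, -0.542, 0.22], [-0.195, 0.104, 0.975], [-0.552, -0.834, -0.021]]
ft_force: [-0.2, 0.1, -1.4]
width: 0.0
t 12.97 dockpos mm [-58.  -88.5  76.2] F dock [ 0.04  0.22 -1.39] w 0.0
tool axes in dock [[-0.016, -0.015, 1.0], [-0.834, 0.552, -0.005], [-0.552, -0.834, -0.021]] j [ 0.31  0.54 -1.07 -0.94 -0.45  0.3 ]
```

View pics/side9c.png

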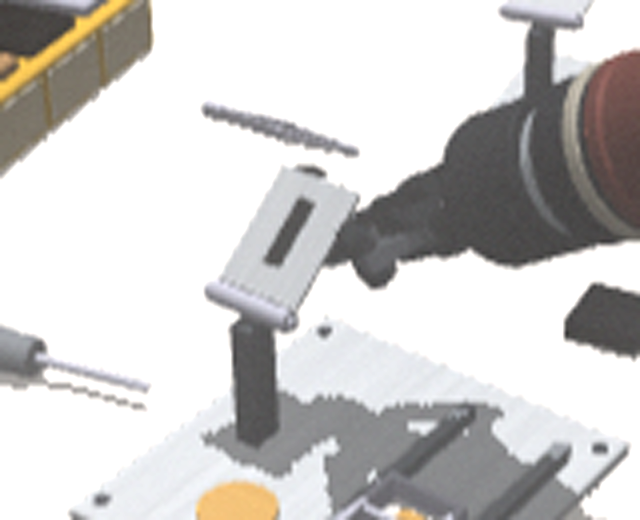

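```bash
python3 -m jog '[{"slide":[-3.5,-8.5,4.5],"angular":[0,0,0],"hand":0},{"slide":[-3.5,-8.5,5],"angular":[0,0,0],"hand":0},{"slide":[-3.5,-8.5,5],"angular":[0,0,0],"hand":0},{"slide":[-2.5,-4.6,9],"angular":[0,0,0],"hand":0},{"slide":[-2.5,-4.6,9.5],"angular":[0,0,0],"hand":0},{"slide":[-2.5,-4.6,9.5],"angular":[0,0,0],"hand":0}]';python3 -c "
from h import *
st()
for n in ('side',):
  grab(n,n+'10');P,i=cloud(n+'10')
  x0,y0=(180,130)
  cv2.imwrite('pics/'+n+'10c.png',np.clip(cv2.resize(i[y0:y0+150,x0:x0+160],None,fx=4,fy=4,interpolation=cv2.INTER_CUBIC).astype(float)*1.5,0,255).astype(np.uint8)[:,:,::-1])"
```

```text
time: 13.78
ee_pos: [0.6693, 0.1622, 0.1198]
eef_rot: [[0.809, -0.544, 0.221], [-0.197, 0.104, 0.975], [-0.553, -0.833, -0.023]]
ft_force: [-0.7, -0.4, -0.3]
width: 0.0001
t 13.78 dockpos mm [-15.3 -94.4 119.8] F dock [-0.5   0.59 -0.29] w 0.0001
tool axes in dock [[-0.018, -0.015, 1.0], [-0.833, 0.554, -0.007], [-0.553, -0.833, -0.023]] j [ 0.39  0.43 -0.95 -0.69 -0.51  0.35]
```

View pics/side10c.png

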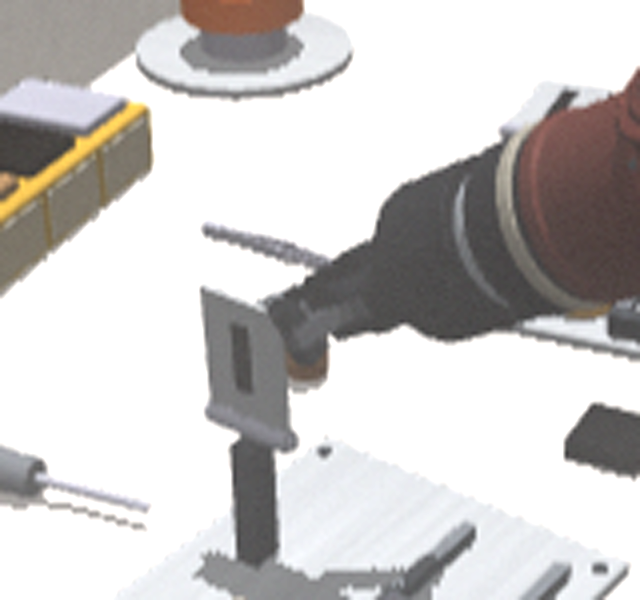

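The flag is upright. Continue over to about 150°.

```bash
python3 -m jog '[{"slide":[0,0,10],"angular":[0,0,0],"hand":0},{"slide":[0,0,10],"angular":[0,0,0],"hand":0},{"slide":[0,0,10],"angular":[0,0,0],"hand":0},{"slide":[2.6,3.9,9],"angular":[0,0,0],"hand":0},{"slide":[2.6,3.9,9],"angular":[0,0,0],"hand":0},{"slide":[2.6,3.9,9],"angular":[0,0,0],"hand":0}]';python3 -c "
from h import *
st()
for n in ('side',):
  grab(n,n+'11');P,i=cloud(n+'11')
  x0,y0=(180,130)
  cv2.imwrite('pics/'+n+'11c.png',np.clip(cv2.resize(i[y0:y0+150,x0:x0+160],None,fx=4,fy=4,interpolation=cv2.INTER_CUBIC).astype(float)*1.5,0,255).astype(np.uint8)[:,:,::-1])"
```

```text
time: 14.58
ee_pos: [0.6837, 0.2213, 0.1047]
eef_rot: [[0.811, -0.542, 0.222], [-0.197, 0.105, 0.975], [-0.551, -0.834, -0.021]]
ft_force: [0.5, -1.2, 0.7]
width: -0.0001
t 14.57 dockpos mm [ 45.6 -95.7 104.7] F dock [-1.09 -0.71  0.7 ] w -0.0001
tool axes in dock [[-0.018, -0.014, 1.0], [-0.834, 0.552, -0.007], [-0.551, -0.834, -0.021]] j [ 0.49  0.5  -0.84 -0.61 -0.59  0.43]
```

View pics/side11c.png

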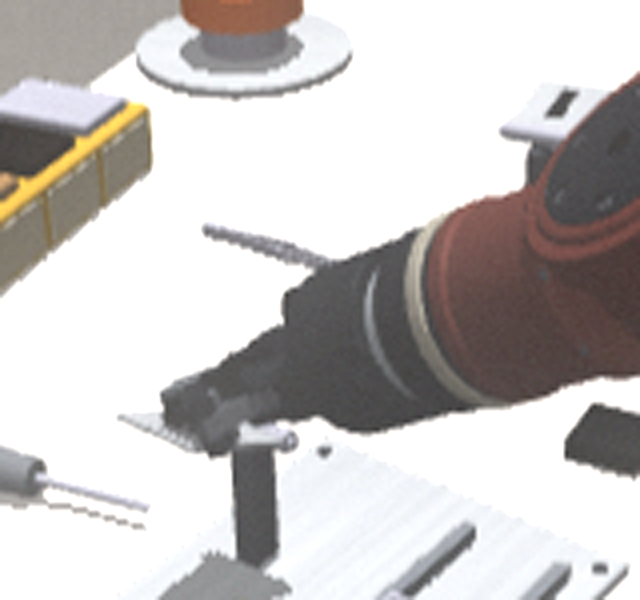

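```bash
python3 -m jog '[{"slide":[2.75,4.2,5],"angular":[0,0,0],"hand":0},{"slide":[2.75,4.2,5],"angular":[0,0,0],"hand":0},{"slide":[2.2,3.4,4],"angular":[0,0,0],"hand":0}]' | grep -E "ee_pos|force"; for k in 1 2 3; do python3 -m jog '[{"slide":[1.1,1.7,0],"angular":[0,0,0],"hand":0}]'| grep -E "ee_pos|force"; done; python3 -c "
from h import *
st()
for n in ('side','scene'):
  grab(n,n+'12');P,i=cloud(n+'12')
  x0,y0=(180,160) if n=='side' else (240,130)
  cv2.imwrite('pics/'+n+'12c.png',np.clip(cv2.resize(i[y0:y0+140,x0:x0+160],None,fx=4,fy=4,interpolation=cv2.INTER_CUBIC).astype(float)*1.5,0,255).astype(np.uint8)[:,:,::-1])"
```

```text
ee_pos: [0.6869, 0.2364, 0.0887]
ft_force: [0.4, -0.3, 1.3]
ee_pos: [0.6869, 0.2367, 0.0863]
ft_force: [0.2, 0.1, 0.8]
ee_pos: [0.6869, 0.2366, 0.0842]
ft_force: [-0.2, 0.6, 0.3]
ee_pos: [0.6868, 0.2364, 0.0821]
ft_force: [0.4, 0.2, 0.3]
t 15.38 dockpos mm [ 61.  -95.5  82.1] F dock [ 0.32 -0.35  0.3 ] w -0.0003
tool axes in dock [[-0.017, -0.014, 1.0], [-0.834, 0.552, -0.006], [-0.552, -0.834, -0.021]] j [ 0.52  0.56 -0.81 -0.64 -0.61  0.45]
```

View pics/side12c.png

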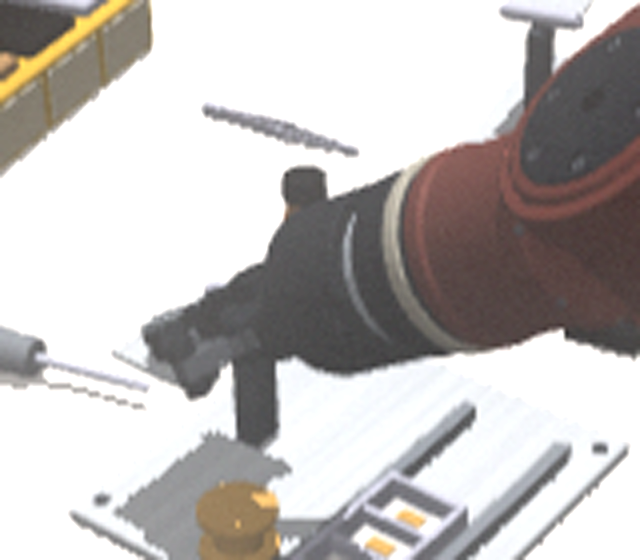

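View pics/scene12c.png

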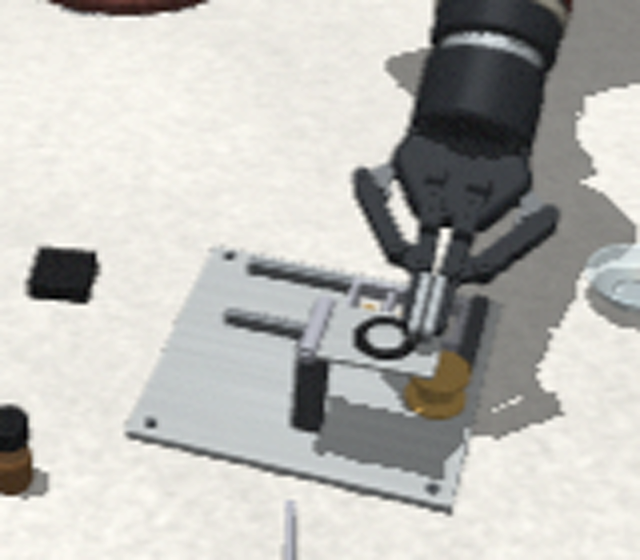

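Ring face shows (scene crop (385,335)), and the flag is almost level. Small downward steps until the stop is felt.

```bash
for k in 1 2 3 4; do python3 -m jog '[{"slide":[0.8,1.25,0],"angular":[0,0,0],"hand":0}]'| grep -E "ee_pos|force"; done; python3 -c "
from h import *
P,i=cloud('scene12');D=(P-O)@RD*1000;r=D.reshape(-1,3);c=i.reshape(-1,3)
m=(r[:,0]>10)&(r[:,0]<45)&(r[:,1]<-45)&(r[:,1]>-90)&(r[:,2]>70)&(r[:,2]<125)&(c.max(1)>90)
print(np.polyfit(r[m][:,0],r[m][:,2],1),m.sum())"
```

```text
ee_pos: [0.6868, 0.2363, 0.0805]
ft_force: [-0.1, 0.4, 0.2]
ee_pos: [0.6868, 0.2362, 0.0791]
ft_force: [0.2, 0.4, -0.2]
ee_pos: [0.6871, 0.2363, 0.0781]
ft_force: [-4.1, -0.8, 6.6]
ee_pos: [0.6875, 0.2362, 0.0778]
ft_force: [-8.9, -0.0, 12.7]
[ 0.09476593 89.04188121] 121
```

The hinge stop is felt (12.7 N up, motion halted). Lifting off and withdrawing toward the robot.

```bash
python3 -m jog '[{"slide":[-2,-4,0],"angular":[0,0,0],"hand":0},{"slide":[-6,-9,0],"angular":[0,0,0],"hand":0},{"slide":[-16,-25,0],"angular":[0,0,0],"hand":0},{"slide":[-16,-25,0],"angular":[0,0,0],"hand":0},{"slide":[-40,0,0],"angular":[0,0,0],"hand":0},{"slide":[-40,10,0],"angular":[0,0,0],"hand":0},{"slide":[-40,10,0],"angular":[0,0,0],"hand":0},{"slide":[0,0,0],"angular":[0,0,0],"hand":0}]'; python3 -c "
from h import *
st()
for n in ('side','scene'):
  grab(n,n+'13');P,i=cloud(n+'13')
  D=(P-O)@RD*1000;r=D.reshape(-1,3);c=i.reshape(-1,3)
  m=(r[:,0]>10)&(r[:,0]<85)&(r[:,1]<-38)&(r[:,1]>-85)&(r[:,2]>70)&(r[:,2]<125)&(c.max(1)>90)
  print(np.polyfit(r[m][:,0],r[m][:,2],1),m.sum())
  def show(n,m): q=r[m];print(n,len(q),np.percentile(q,[1,50,99],axis=0).round(1).tolist())
  show('boat+stop',(r[:,1]>30)&(r[:,1]<70)&(r[:,2]>22)&(r[:,2]<29)&(r[:,0]<110)&(r[:,0]>-70))
  show('spool',(r[:,1]>-60)&(r[:,1]<20)&(r[:,2]>29)&(r[:,2]<40)&(r[:,0]>30)&(r[:,0]<110))
  x0,y0=(180,160) if n=='side' else (240,130)
  cv2.imwrite('pics/'+n+'13c.png',np.clip(cv2.resize(i[y0:y0+140,x0:x0+160],None,fx=4,fy=4,interpolation=cv2.INTER_CUBIC).astype(float)*1.5,0,255).astype(np.uint8)[:,:,::-1])"
```

```text
time: 16.98
ee_pos: [0.578, 0.2632, 0.2091]
eef_rot: [[0.813, -0.539, 0.223], [-0.196, 0.108, 0.975], [-0.549, -0.836, -0.018]]
ft_force: [1.0, 0.7, -0.1]
width: 0.0002
t 16.98 dockpos mm [ 63.7  16.5 209.1] F dock [ 0.9  -0.78 -0.15] w 0.0002
tool axes in dock [[-0.017, -0.01, 1.0], [-0.836, 0.549, -0.008], [-0.549, -0.836, -0.018]] j [ 0.7   0.2  -0.83 -0.2  -0.74  0.62]
[-9.63794110e-03  9.14909809e+01] 363
boat+stop 283 [[0.7, 30.4, 22.1], [63.5, 46.4, 23.7], [93.0, 69.8, 26.6]]
spool 245 [[55.4, -27.3, 29.3], [74.5, -7.7, 32.7], [93.0, 10.6, 35.1]]
[1.76055493e-03 8.97428881e+01] 260
boat+stop 61 [[0.0, 31.5, 22.0], [58.4, 65.1, 23.2], [89.5, 69.7, 25.2]]
spool 84 [[63.8, -31.4, 29.2], [78.4, -14.2, 31.5], [89.9, 5.8, 33.6]]
```

View pics/side13c.png

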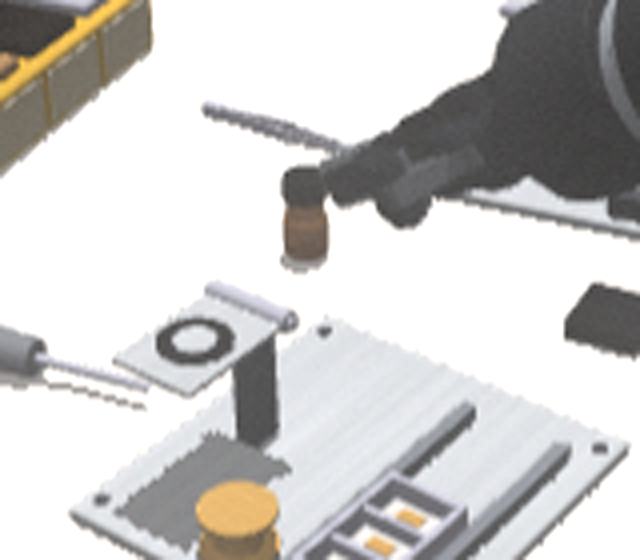

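View pics/scene13.png

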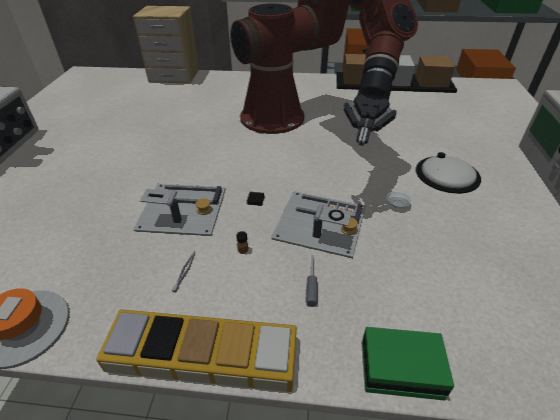

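The flag is level on the left with the ring up (scene (336,214)), slope about 0. The boat is still home and the spool unmoved (55–93), other objects as at the start. Handing in.

```bash
python3 -c "
from h import *
A,B=np.load('pics/scene0.npz')['img'].astype(int),np.load('pics/scene13.npz')['img'].astype(int)
d=abs(A-B).max(-1)
for n,(u,v) in dict(dockb=(182,208),box=(256,198),vial=(242,242),tw=(184,270),driver=(312,282)).items(): print(n,(d[v-25:v+25,u-16:u+16]>45).sum())
print(order.hand_in())"
```

```text
dockb 0
box 0
vial 0
tw 0
driver 0
the job is handed in; nothing more can be done
None
```

The job is done and handed in at about 17 s. The boat is home against its stop, and the loaded dock's flag is turned over and level with its ring face up.

- **Boat:** I pushed it about 27 mm along the channel with the shut fingertips, low on its end wall. It stopped with about 7 N on the fingers. The last images put it at dock x 0 to 80 mm, with no gap to the stop.
- **Flag:** I swept it over its pivot from beneath and pressed it until the hinge stop was felt, at about 15 N. The last images fit it as level within about 0.01 rad.
- **Surroundings:** The scene camera shows no change at the empty dock, wafer box, vial, tweezers or driver. The loaded dock's spool measures the same in the side view, but its scene-camera extent came out partly cut off, possibly hidden by the turned flag. I only looked at the dish and saw no change. The arm had withdrawn and was touching nothing.

**Disagreement with the description:** both cameras showed the shut fingertips about 40 mm behind the reported TCP, not at it. Lowering the reported TCP below the plate top without contact confirmed this, so I worked with that offset.

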